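Third hand: hold an engine bracket against the jig's sprung stop

ROBOT

A 6-joint arm with a two-finger parallel gripper is mounted at the origin on the work surface. World frame = base frame: x ahead of the robot, y to its left, z up, the work surface at z = 0. Lengths are in mm, angles in rad, forces in N, time in s.
With the tool pointing down it reaches from about 400 to 925 mm from the base axis. Payload 12.5 kg.
Tool frame: the origin (TCP) lies midway between the tips of the shut fingers; the grasp point (between the pads) lies 19 mm behind it; z points along the fingers, y is the direction in which the jaws open and shut (so a half turn about z gives the same grasp; the last joint's range is limited). The gripper opens to 95 mm and grips with 3 to 60 N. Pads are 20 mm wide; open, the fingers measure 119 mm over their backs; the gripper's body (75 mm by 180 mm) begins 59 mm behind the grasp point.
Start: joints at [-1.413, 0.491, 1.559, -0, 1.092, -0.106], TCP at [162.992, -603.391, 214.661] pointing down, gripper open.
Joint ranges: [-3.1, 3.1], [-0.84, 2.19], [0.05, 2.79], [-1.13, 4.28], [0.06, 2.93], [-2.69, 2.69]. Speed limits (rad/s): [2.22, 2.22, 2.79, 3.14, 3.14, 3.14].

INTERFACE

Orientations are given as [roll, pitch, yaw] about the fixed x, y, z axes, in that order (R = Rz(yaw) Ry(pitch) Rx(roll)).
In Python, from cell import * gives the robot as it stands. The module is installed in compiled form; this text tells all that it offers.
- The arm moves only by the tool carry_out, never from a script. Its argument "moves" is a list of rows, each an object of numbers: "dx", "dy", "dz": the shift along the tool's x, y, z in m; "twist": the turn about the tool's z in degrees. A call has 1 to 5 rows; each row is the pose to reach, as a shift and turn from the pose commanded when the call began, along the tool's axes at that moment; what a row does not reach only later rows make up. A row lasts 1/10 s, in which the tool goes at most 50 mm and 8.59 degrees, less where a joint would pass 70% of its speed; a pose out of reach is approached as far as the arm can. A call with a gripper value outside its range is refused whole. "grip" is the finger opening in m, from 0 to 0.0951, set as the call begins (left out, the last holds). The fingers move at their own pace and stop on an object; the grip force is fixed at half the most. Time passes only in rows, so rows that repeat a pose let the fingers close. It gives the time, the measured TCP pose, the force and the opening at its end, in the units of the state.
- state(): the state, without advancing time (a new reading comes with each control period).
- read_camera(name): name is "side" or "top" or "wrist"; returns (picture, depth): 420x560x3 uint8, red, green, blue; 420x560 float32, mm along the optical axis (not along the pixel's ray), 0 where there is no reading.
- camera_info(name): a dict with "mtx" (3x3 intrinsics, pixels), "R" (3x3) and "t" (3): a world point X has camera coordinates R X + t. Camera axes: x right, y down, z forward; pixel columns grow to the right and rows downward; lengths in mm; the calibration is good to about 2 mm. A picture is of the moment at which its call begins: read the wrist's pose just before it. camera_info takes no time and is no camera call; for the wrist camera it gives the pose at the moment of the call.
- job_done(): hands the job in, once; it reports no verdict.
The state is a dict: "t": time; "joints": joint angles; "qvel": joint speeds; "tau": joint torques, N m; "eef_pos": TCP position; "tcp_rot": TCP orientation; "ft_force": force on the tool from outside, world axes, zero at the start; "moment": the same for the moment, N m; "opening": opening from 0.0 (shut) to 1.0 (fully open).
Only numpy, scipy, OpenCV 4.12 (cv2) and the standard library are available. Lean on these libraries where they do the work, as an engineer would, in place of code of your own. Each camera call takes 0.05 s, during which the arm holds its last target. There are 200 camera calls.

TASK

Take the aluminium engine bracket by its square post, lay its foot in the channel of the assembly jig and slide it nose first under the blue bridge against the orange sprung stop. Push gently until the stop's yellow pointer stands over the green band, never letting it run into the red, and finish still holding the bracket there, foot flat in the channel, with a steady push: a mate will then tighten the bridge screws. Leave the other parts on the bench where they are.

Things in the scene. Friction and masses are not known exactly. Their poses are not given: they have to be found in the camera images.
- bracket: Loose aluminium bracket, 0.25-0.4 kg, lying flat on the bench: foot 120 (x) x 56 (y) x 10 mm thick, with an upright square post 24 x 24 mm, faces square to x and y, its top 76 mm above the foot's underside. Origin: on the underside straight below the post's axis; x to the nose, z up the post. Foot from x = -28 to +92 mm. Gripped 45 mm above the underside, fingertips clear the jig's rails.
- bracket_nose (a point): Middle of the bracket's nose face, at x = 92 mm, 5 mm above the foot's underside.
- jig: Fixed jig: dark steel base plate, x -140 to 165 mm, 110 wide, 12 thick. Origin: on the bench under the channel's centre line; x along the channel in the pushing direction, z up. Channel floor 12 mm above the bench. Two steel rails from x = -60 mm on: inner faces y = +-31 mm (3 mm play each side of the foot), tops 26 mm above the bench; flared lead-ins from x = -86 mm.
- bridge_mouth (a point): Middle of the opening under the blue bridge at its front edge: jig x = 20 mm, y = 0, 20 mm above the bench. The bridge spans the channel from jig x = 20 to 70 mm, underside 28 mm and top 42 mm above the bench; two brass screw heads on it reach 62 mm. With the pointer in mid green the bracket's origin is at jig x = -32 mm, its post 40 mm clear of the bridge.
- stop_face (a point): Middle of the front face of the orange stop (52 mm wide, 12 mm high), 19 mm above the bench; it moves with the stop. At rest it is at jig x = 45 mm, under the bridge; the bracket's nose meets it.
- stop (a joint): How far the sprung stop is pushed along the jig's +x, in m: 0 at rest, ends at 0.034. Spring 0.8 N per mm, no preload. A yellow pointer bar, 3 mm wide, rides on it across both rails, at jig x = 100 mm at rest, beyond the bridge. It is over the green band (on the rails) from about 10 to 20 mm of travel (middle 15 mm, 12 N), in the red patch from 27 mm.
- piston_mid: Bystander: steel piston, 66 mm diameter, 52 mm high, standing between the bracket and the jig. Origin: centre of its underside.
- piston_back: Bystander: piston as before, at the far side of the bench. Origin: centre of its underside.
- piston_far: Bystander: piston as before, at the far side of the bench. Origin: centre of its underside.
- gear: Bystander: dark gear, 96 mm diameter, 22 mm high, on the right. Origin: centre of its underside.
- bolt_box: Bystander: cardboard box of bolts, 110 x 80 x 45 mm, on the left. Origin: centre of its underside.
- spanner: Bystander: spanner lying on the right. Origin: its underside.
- funnel: Bystander: blue intake trumpet, 72 mm diameter, 64 mm high, on the left. Origin: centre of its underside.

How it is judged (in metres and radians):
On the way:
1. the bracket's nose is in the channel under the bridge (x of bracket_nose in the frame of jig above 0.022 m and y of bracket_nose in the frame of jig between -0.008 and 0.008 m and z of bracket_nose in the frame of jig below 0.025 m), for 0.1 s.
At the end, for the whole second after the job is handed in: The fingers hold the bracket, nose under the bridge, foot flat in the channel (within 4.5 mm of the floor, 0.06 rad of level, 0.12 rad and 8 mm of the channel line), pressing the stop with 6.5 to 18 N, steady between 9 and 21 mm of its travel (pointer over the green band) (value of joint stop between 0.009 and 0.021 m and velocity of joint stop between -0.005 and 0.005 m/s and contact force between bracket and stop between 6.5 and 18 N and contact force between the fingers and bracket above 3 N and z of bracket in the frame of jig below 0.0165 m and angle between bracket's own z axis and vertical below 0.06 rad and angle between the x axis of bracket and the x axis of jig, either way round below 0.12 rad and y of bracket_nose in the frame of jig between -0.008 and 0.008 m); the arm keeps its last pose, push and grip.
It fails at once if the stop is driven into the red (27 mm) (value of joint stop above 0.027 m).
It fails at once if another part on the bench is shifted by more than 25 mm (distance of any of piston_mid, piston_back, piston_far, gear, bolt_box, spanner, funnel from where it was at the start of the episode above 0.025 m).
It also fails if it takes over 45 s, if anything falls off the work surface, if the arm or the gripper's body presses on something with over 40 N, if the wrist force passes 120 N, or if a joint passes its speed limit or range.

## Working session

There is one attempt and no reset: what is moved stays moved. The work goes in short steps, Python scripts to look and compute and a tool call to move; the robot and the scene stay as the last step left them, time stands still between calls to the robot, and variables do not carry over. Pictures are saved under pics/ and viewed, about 8 in all and at most 12, crops included, and the job is handed in when it is done.

Besides the shell and the picture viewer there is one more tool, called after ">>>" by a JSON object that holds its "fn" and its "kwargs". carry_out: Moves the arm, as the interface text tells. Its arguments: {"type":"object","properties":{"moves":{"type":"array","items":{"type":"object","properties":{"dx":{"type":"number"},"dy":{"type":"number"},"dz":{"type":"number"},"twist":{"type":"number"}}}},"grip":{"type":"number"}},"required":["moves"]}

```bash
mkdir -p pics
cat > h.py <<'E'
from cell import *
import numpy as np, cv2
def shot(n,f):
    ci=camera_info(n); p,d=read_camera(n)
    cv2.imwrite(f'pics/{f}.png',p[:,:,::-1]); np.savez(f'{f}.npz',p=p,d=d,**{k:np.array(ci[k]) for k in('mtx','R','t')})
def load(f): return np.load(f'{f}.npz')
def world(z,u,v,d=None):
    d=np.asarray(z['d'][v,u] if d is None else d,float)
    K=z['mtx']; c=np.stack([(u-K[0,2])*d/K[0,0],(v-K[1,2])*d/K[1,1],d],-1)
    return (c-z['t'])@z['R']
def cloud(f):
    z=load(f); v,u=np.mgrid[0:420,0:560]; return world(z,u,v),z
E
python3 - <<'E'
from h import *
shot('top','top0'); shot('side','side0')
print(state())
a=cv2.imread('pics/top0.png')
for n in('top','side'): 
    ci=camera_info(n); print(n,np.round(-np.array(ci['R']).T@ci['t']),np.round(ci['R'],2).tolist())
E
```

```text
{'t': 0.1, 'joints': array([-1.41257644e+00,  4.91504992e-01,  1.55942149e+00, -1.53724932e-05,
        1.09168074e+00, -1.05618468e-01]), 'qvel': array([-0.00029537, -0.00304454, -0.00171568,  0.00026098,  0.00020597,
       -0.00027473]), 'tau': array([ 3.26940717e-03, -6.13624477e+01, -2.58606917e+01,  6.93571405e-02,
        4.70046583e-02, -6.03208628e-05]), 'eef_pos': array([ 162.9638401 , -603.14591967,  214.10527295]), 'tcp_rot': array([-3.14058230e+00, -9.33993845e-05,  2.63845401e-01]), 'ft_force': array([ 0.21954513,  0.07741662, -0.26127624]), 'moment': array([-0.00011153,  0.0071208 ,  0.00688806]), 'opening': 1.0027457394447052}
top [ 544.  -13. 1206.] [[-0.02, -1.0, -0.02], [-1.0, 0.02, -0.05], [0.05, 0.02, -1.0]]
side [  23.  932. 1238.] [[-0.84, -0.54, 0.01], [-0.4, 0.6, -0.69], [0.37, -0.58, -0.72]]
```

View pics/top0.png

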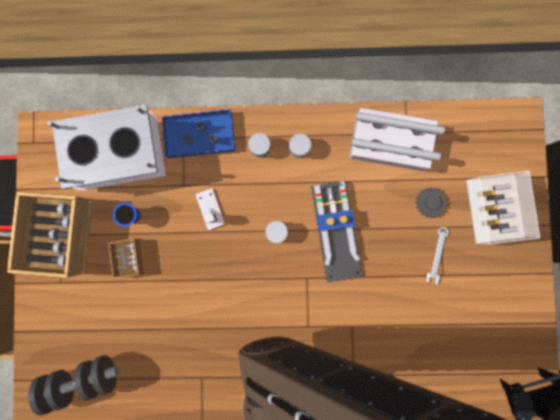

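View pics/side0.png

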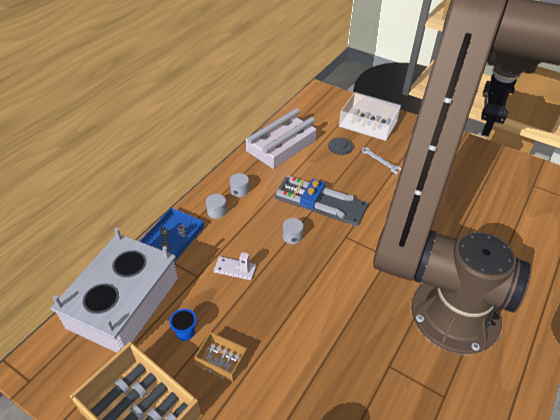

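The top view shows the bracket at about (210,208), the jig at about (337,230) pointing away from the robot, and piston_mid at (277,232). The side view shows the same layout. Next I'll measure from the depth image and an enlarged crop.

Run:
```python
from h import *
W,z=cloud('top0'); p=z['p']
def rect(m,name):
    P=W[m]; c,s,a=cv2.minAreaRect(P[:,:2].astype(np.float32)); print(name,m.sum(),np.round(c,1),np.round(s,1),round(a,1),'z',np.round(np.percentile(P[:,2],[5,50,95]),1))
def box(u0,u1,v0,v1):
    m=np.zeros((420,560),bool); m[v0:v1,u0:u1]=1; return m
Z=W[...,2]
b=box(185,235,180,238)
print('bench z',np.median(Z[260:290,150:280]))
rect(b&(Z>4)&(Z<16),'foot'); rect(b&(Z>4),'bracket'); rect(b&(Z>60),'post')
j=box(300,372,172,290); rect(j&(Z>6),'jig'); rect(j&(Z>35),'bridge'); rect(j&(Z>20)&(Z<32),'rails')
rect(box(260,295,215,250)&(Z>40),'piston_mid')
rect(box(100,148,190,285)&(Z>15),'funnel/box')
a=cv2.resize(p[165:290,180:380,::-1],None,fx=4,fy=4,interpolation=cv2.INTER_CUBIC); cv2.imwrite('pics/c1.png',a)
```

```text
bench z -1.2025537444981484
foot 580 [619.9 215.8] [150.1 181.8] 89.1 z [ 4.7  8.4 12.4]
bracket 696 [627.3 141.6] [182.3 300.1] 3.1 z [ 4.8  9.2 75.1]
post 79 [574.5 102.7] [237.5  29.1] 82.4 z [  64.6   74.4 1206.3]
jig 3465 [ 527.9 -128. ] [316.6 222.1] 8.8 z [ 7.7 13.7 43.6]
bridge 632 [ 611.2 -115. ] [139.7 220. ] 7.7 z [ 37.   41.5 579.8]
rails 790 [ 566.  -174.1] [250.3 105. ] 9.1 z [21.3 24.9 30. ]
piston_mid 373 [542.7   7.4] [62.2 64.4] 43.7 z [47.3 50.8 54.4]
funnel/box 941 [579.4 275.8] [220.1 538.9] 15.3 z [16.2 46.4 66.2]
```

View pics/c1.png

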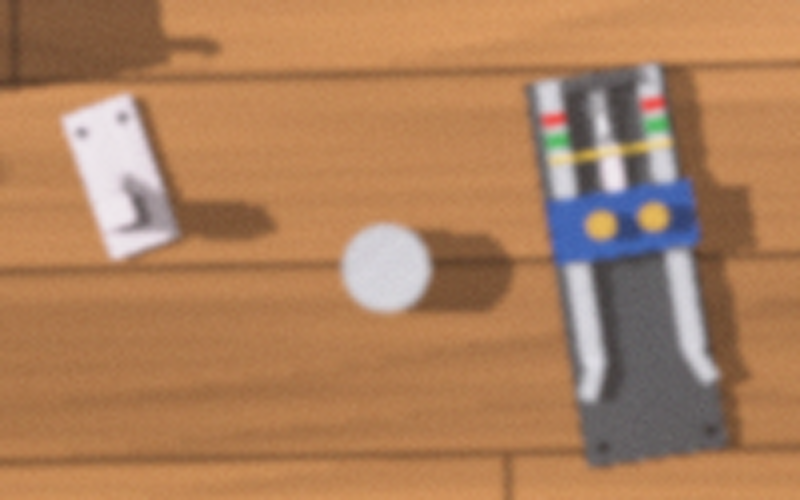

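The crop shows the bracket with its nose pointing up in the image, away from the robot. Its corners are at crop (62,118), (130,95), (180,238) and (113,260), and the post top is near (124,210). The jig corners are at (528,85), (660,65), (728,442) and (592,465). The yellow pointer is at v≈153, just short of the green band.

```bash
cat >> h.py <<'E'
def ray(z,u,v,h):
    uv=np.stack([np.asarray(u,float),np.asarray(v,float)],-1)
    a=(np.c_[uv,np.ones(len(uv))]@np.linalg.inv(z['mtx']).T)@z['R']; o=-z['R'].T@z['t']
    return o+a*((h-o[2])/a[:,2])[:,None]
E
python3 - <<'E'
from h import *
W,z=cloud('top0'); Z=W[...,2]
def cr(l,h):
    l=np.array(l,float); return ray(z,180+l[:,0]/4-.4,165+l[:,1]/4-.4,h)[:,:2]
for n,l,h in(('br',[(62,118),(130,95),(180,238),(113,260)],10),('jig',[(528,85),(660,65),(728,442),(592,465)],12)):
    c=cr(l,h); e1=(c[0]-c[3]+c[1]-c[2])/2; e2=(c[1]-c[0]+c[2]-c[3])/2
    print(n,c.round(1).tolist(),c.mean(0).round(1),np.linalg.norm(e1).round(1),np.linalg.norm(e2).round(1),'yaw',np.degrees(np.arctan2(e1[1],e1[0])).round(2), np.degrees(np.arctan2(e2[0],-e2[1])).round(2))
print('posttop',cr([(124,210)],76))
print('screws',cr([(601,225),(653,215)],62),'pointer',cr([(550,162),(672,143)],26))
def rect(m,name):
    m=cv2.morphologyEx(m.astype(np.uint8),cv2.MORPH_OPEN,np.ones((2,2)))>0
    P=W[m]; c,s,a=cv2.minAreaRect(P[:,:2].astype(np.float32)); print(name,m.sum(),np.round(c,1),np.round(s,1),round(a,1),P.mean(0).round(1))
v,u=np.mgrid[0:420,0:560]
b=(u>190)&(u<230)&(v>182)&(v<235)
rect(b&(Z>4)&(Z<85),'br'); rect(b&(Z>66)&(Z<85),'post')
j=(u>308)&(u<366)&(v>176)&(v<286); rect(j&(Z>6)&(Z<80),'jig'); rect(j&(Z>35)&(Z<80),'bridge')
E
```

```text
br [[665.7, 263.1], [682.7, 208.8], [568.5, 170.5], [552.3, 223.8]] [617.3 216.5] 120.2 56.3 yaw 18.81 17.19
jig [[683.1, -106.4], [696.4, -210.5], [401.2, -253.9], [385.4, -148.2]] [ 541.5 -179.7] 299.5 105.9 yaw 8.18 7.9
posttop [[588.96887052 202.03866257]]
screws [[ 570.43145057 -154.3688115 ]
 [ 577.08964739 -193.47676573]] pointer [[ 620.98761272 -120.75196552]
 [ 633.63032925 -215.5486647 ]]
br 655 [571.9 142. ] [293.8 114. ] 58.7 [616.  211.2  18.5]
post 68 [585.8 209.8] [20.1 33.5] 18.8 [586.  203.7  68. ]
jig 3416 [ 530.5 -131.5] [306.2 230.4] 8.1 [ 537.4 -181.6   25.9]
bridge 585 [ 563.7 -126.7] [ 50.5 230.4] 7.7 [ 570.6 -177.2   49.1]
```

>>> {"fn": "carry_out", "kwargs": {"moves": [{"dx":0.04,"dy":-0.03},{"dx":0.08,"dy":-0.06},{"dx":0.12,"dy":-0.09},{"dx":0.16,"dy":-0.12},{"dx":0.2,"dy":-0.15}], "grip": 0.095}}

```text
schema error: expected keys dx, dy, dz, twist
```

>>> {"fn": "carry_out", "kwargs": {"moves": [{"dx":0.028,"dy":-0.035},{"dx":0.056,"dy":-0.07},{"dx":0.084,"dy":-0.105},{"dx":0.112,"dy":-0.14},{"dx":0.14,"dy":-0.173}]}}

```text
schema error: expected keys dx, dy, dz, twist
```

>>> {"fn": "carry_out", "kwargs": {"moves": [{"dx":0.028,"dy":-0.035},{"dx":0.056,"dy":-0.07},{"dx":0.084,"dy":-0.105},{"dx":0.112,"dy":-0.14},{"dx":0.14,"dy":-0.173}]}}

```text
schema error: expected keys dx, dy, dz, twist
```

>>> {"fn": "carry_out", "kwargs": {"moves": [{"dx":0.028,"dy":-0.035},{"dx":0.056,"dy":-0.07},{"dx":0.084,"dy":-0.105},{"dx":0.11,"dy":-0.14},{"dx":0.11,"dy":-0.17}]}}

```text
schema error: expected keys dx, dy, dz, twist
```

>>> {"fn": "carry_out", "kwargs": {"moves": [{"twist":-3},{"twist":-3},{"twist":-3}]}}

```text
schema error: expected keys dx, dy, dz, twist
```

Run:
```python
from h import *
shot('wrist','w1')
s=state(); print(s['t'],s['eef_pos'],np.degrees(s['tcp_rot']),s['ft_force'])
p=cv2.imread('pics/w1.png'); cv2.imwrite('pics/w1b.png',cv2.resize(p,(800,600)))
```

```text
0.15 [ 162.93507497 -603.2032295   214.23059007] [-1.79956570e+02 -3.50335387e-03  1.51120977e+01] [0.03706533 0.53963877 0.34771687]
```

View pics/w1b.png

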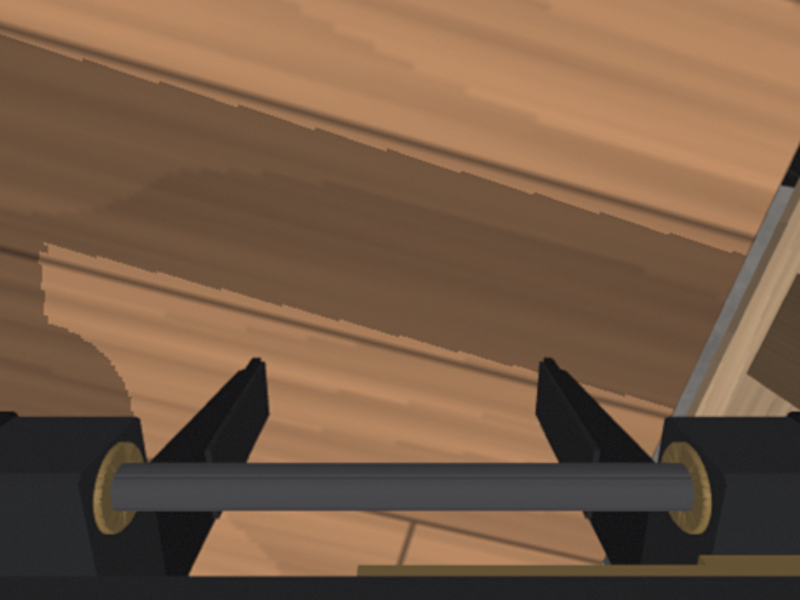

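The moves were refused because every row needs all four keys, so the arm hasn't moved. This wrist picture shows only bare bench and the open fingers: jaws left and right, tool +x up the image. I'll send them again with all the keys.

>>> {"fn": "carry_out", "kwargs": {"moves": [{"dx":0.04,"dy":-0.03,"dz":0,"twist":0},{"dx":0.08,"dy":-0.06,"dz":0,"twist":0},{"dx":0.12,"dy":-0.09,"dz":0,"twist":0},{"dx":0.16,"dy":-0.12,"dz":0,"twist":0},{"dx":0.2,"dy":-0.15,"dz":0,"twist":0}], "grip": 0.095}}

```text
t: 0.65
eef_pos: [317.8, -404.7, 214.6]
tcp_rot: [-3.142, -0.0, 0.263]
ft_force: [0.4, -0.6, -0.5]
opening: 0.997
```

>>> {"fn": "carry_out", "kwargs": {"moves": [{"dx":0.028,"dy":-0.035,"dz":0,"twist":0},{"dx":0.056,"dy":-0.07,"dz":0,"twist":0},{"dx":0.084,"dy":-0.105,"dz":0,"twist":0},{"dx":0.112,"dy":-0.14,"dz":0,"twist":0},{"dx":0.14,"dy":-0.173,"dz":0,"twist":0}]}}

```text
t: 1.15
eef_pos: [407.3, -201.1, 214.7]
tcp_rot: [3.142, -0.0, 0.264]
ft_force: [0.9, -0.6, -0.5]
opening: 0.997
```

>>> {"fn": "carry_out", "kwargs": {"moves": [{"dx":0.028,"dy":-0.035,"dz":0,"twist":0},{"dx":0.056,"dy":-0.07,"dz":0,"twist":0},{"dx":0.084,"dy":-0.105,"dz":0,"twist":0},{"dx":0.112,"dy":-0.14,"dz":0,"twist":0},{"dx":0.14,"dy":-0.173,"dz":0,"twist":0}]}}

```text
t: 1.65
eef_pos: [497.4, 2.6, 214.6]
tcp_rot: [3.142, 0.0, 0.264]
ft_force: [2.7, -0.6, 0.1]
opening: 1.001
```

>>> {"fn": "carry_out", "kwargs": {"moves": [{"dx":0.02,"dy":-0.035,"dz":0,"twist":-1},{"dx":0.04,"dy":-0.07,"dz":0,"twist":-2},{"dx":0.06,"dy":-0.105,"dz":0,"twist":-3},{"dx":0.08,"dy":-0.14,"dz":0,"twist":-3},{"dx":0.09,"dy":-0.173,"dz":0,"twist":-3}]}}

```text
t: 2.15
eef_pos: [539.4, 193.1, 214.3]
tcp_rot: [3.142, -0.0, 0.317]
ft_force: [-0.2, 0.3, -0.1]
opening: 0.995
```

>>> {"fn": "carry_out", "kwargs": {"moves": [{"dx":0,"dy":0,"dz":0,"twist":0},{"dx":0,"dy":0,"dz":0,"twist":0}]}}

```text
t: 2.35
eef_pos: [538.5, 191.6, 214.2]
tcp_rot: [3.141, 0.001, 0.318]
ft_force: [-0.5, 0.1, 0.2]
opening: 0.998
```

Run:
```python
from h import *
shot('wrist','w2')
s=state(); print(s['t'],s['eef_pos'],np.degrees(s['tcp_rot']),s['ft_force'])
p=cv2.imread('pics/w2.png'); cv2.imwrite('pics/w2b.png',cv2.resize(p,(800,600)))
```

```text
2.4 [538.59513576 190.80594494 214.33460056] [1.79987470e+02 3.92515069e-02 1.81369626e+01] [0.62988826 0.1843016  0.0303867 ]
```

View pics/w2b.png

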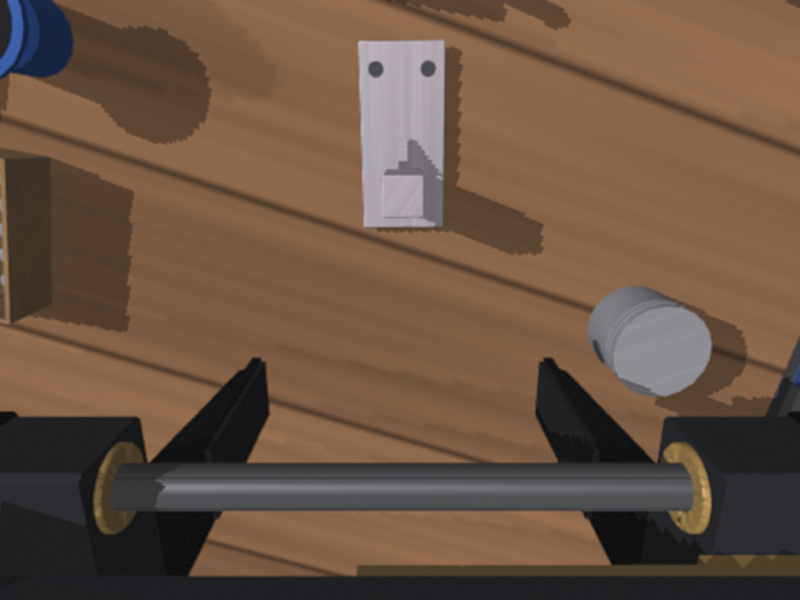

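The wrist view shows the bracket almost square with the tool. Its foot corners are at (359,42), (444,40), (442,228) and (364,227), and the post top runs from (383,176) to (424,217).

Run:
```python
from h import *
z=load('w2'); s=state()
def px(l,h): l=np.array(l,float)*.7; return ray(z,l[:,0],l[:,1],h)[:,:2]
f=px([(359,42),(444,40),(442,228),(364,227)],10); q=px([(383,176),(423,175),(424,217),(382,217)],76)
y=s['tcp_rot'][2]; ex=np.array([np.cos(y),np.sin(y)]); ey=np.array([np.sin(y),-np.cos(y)]); o=s['eef_pos'][:2]
for c in(f,q):
    e=(c[0]+c[1]-c[2]-c[3])/2; m=c.mean(0); print(m.round(1),np.linalg.norm(e).round(1),np.degrees(np.arctan2(e[1],e[0])).round(2),'tool',((m-o)@ex).round(1),((m-o)@ey).round(1))
```

```text
[617.9 218.3] 119.9 18.75 tool 83.9 -1.4
[588.  208.1] 23.4 18.29 tool 52.3 -1.0
```

>>> {"fn": "carry_out", "kwargs": {"moves": [{"dx":0.04,"dy":-0.001,"dz":0.02,"twist":0},{"dx":0.052,"dy":-0.001,"dz":0.06,"twist":0},{"dx":0.052,"dy":-0.001,"dz":0.11,"twist":0},{"dx":0.052,"dy":-0.001,"dz":0.155,"twist":0},{"dx":0.052,"dy":-0.001,"dz":0.188,"twist":0}]}}

```text
t: 2.9
eef_pos: [587.2, 206.5, 23.9]
tcp_rot: [-3.142, 0.002, 0.314]
ft_force: [0.4, -0.1, -0.6]
opening: 0.998
```

>>> {"fn": "carry_out", "kwargs": {"moves": [{"dx":0,"dy":0,"dz":0,"twist":0},{"dx":0,"dy":0,"dz":0,"twist":0}]}}

```text
t: 3.1
eef_pos: [588.4, 207.3, 27.3]
tcp_rot: [3.141, 0.0, 0.315]
ft_force: [0.5, 0.0, 1.1]
opening: 0.997
```

>>> {"fn": "carry_out", "kwargs": {"moves": [{"dx":0,"dy":0,"dz":0,"twist":0},{"dx":0,"dy":0,"dz":0,"twist":0},{"dx":0,"dy":0,"dz":0,"twist":0},{"dx":0,"dy":0,"dz":0,"twist":0},{"dx":0,"dy":0,"dz":0,"twist":0}], "grip": 0.0}}

```text
t: 3.6
eef_pos: [588.0, 208.3, 27.0]
tcp_rot: [3.141, -0.001, 0.316]
ft_force: [-0.6, 0.3, -0.3]
opening: 0.636
```

>>> {"fn": "carry_out", "kwargs": {"moves": [{"dx":0,"dy":0,"dz":0,"twist":0},{"dx":0,"dy":0,"dz":0,"twist":0},{"dx":0,"dy":0,"dz":0,"twist":0}]}}

```text
t: 3.9
eef_pos: [587.9, 208.2, 26.5]
tcp_rot: [3.142, 0.0, 0.316]
ft_force: [0.1, -0.5, -0.2]
opening: 0.383
```

>>> {"fn": "carry_out", "kwargs": {"moves": [{"dx":0,"dy":0,"dz":0,"twist":0},{"dx":0,"dy":0,"dz":0,"twist":0},{"dx":0,"dy":0,"dz":0,"twist":0},{"dx":0,"dy":0,"dz":0,"twist":0},{"dx":0,"dy":0,"dz":0,"twist":0}]}}

```text
t: 4.4
eef_pos: [587.9, 208.1, 26.6]
tcp_rot: [3.141, 0.0, 0.316]
ft_force: [-0.1, -1.0, -0.3]
opening: 0.25
```

>>> {"fn": "carry_out", "kwargs": {"moves": [{"dx":0,"dy":0,"dz":-0.02,"twist":0},{"dx":0,"dy":0,"dz":-0.06,"twist":0},{"dx":0,"dy":0,"dz":-0.1,"twist":0},{"dx":0,"dy":0,"dz":-0.12,"twist":0},{"dx":0,"dy":0,"dz":-0.12,"twist":0}]}}

```text
t: 4.9
eef_pos: [588.9, 208.5, 149.2]
tcp_rot: [3.141, -0.004, 0.316]
ft_force: [-0.2, 0.1, -3.5]
opening: 0.249
```

>>> {"fn": "carry_out", "kwargs": {"moves": [{"dx":-0.02,"dy":0.025,"dz":0,"twist":0},{"dx":-0.05,"dy":0.06,"dz":0,"twist":0},{"dx":-0.08,"dy":0.09,"dz":0,"twist":0},{"dx":-0.11,"dy":0.12,"dz":0,"twist":0},{"dx":-0.14,"dy":0.15,"dz":0,"twist":0}]}}

```text
t: 5.4
eef_pos: [499.7, 21.0, 144.9]
tcp_rot: [-3.141, 0.002, 0.316]
ft_force: [0.7, -0.8, -4.9]
opening: 0.254
```

>>> {"fn": "carry_out", "kwargs": {"moves": [{"dx":-0.03,"dy":0.03,"dz":0,"twist":2},{"dx":-0.065,"dy":0.065,"dz":0,"twist":4},{"dx":-0.1,"dy":0.1,"dz":0,"twist":6},{"dx":-0.13,"dy":0.13,"dz":0,"twist":8},{"dx":-0.15,"dy":0.15,"dz":0,"twist":10}]}}

```text
t: 5.9
eef_pos: [403.6, -168.6, 145.3]
tcp_rot: [-3.14, 0.002, 0.139]
ft_force: [-0.5, -0.3, -3.6]
opening: 0.253
```

>>> {"fn": "carry_out", "kwargs": {"moves": [{"dx":-0.01,"dy":0.01,"dz":0,"twist":0},{"dx":-0.023,"dy":0.02,"dz":0,"twist":0},{"dx":-0.023,"dy":0.02,"dz":0,"twist":0},{"dx":-0.023,"dy":0.02,"dz":0,"twist":0}]}}

```text
t: 6.3
eef_pos: [385.3, -189.9, 145.8]
tcp_rot: [-3.141, 0.001, 0.141]
ft_force: [-0.4, -0.2, -3.5]
opening: 0.251
```

Run:
```python
from h import *
shot('wrist','w3')
s=state(); print(s['t'],s['eef_pos'],np.degrees(s['tcp_rot']),s['ft_force'])
p=cv2.imread('pics/w3.png'); cv2.imwrite('pics/w3b.png',cv2.resize(p,(800,600)))
```

```text
6.35 [ 385.6333263  -189.69437446  145.97370052] [-1.79957691e+02  4.45221541e-02  8.10981541e+00] [ 0.54828814  0.36916149 -4.3075541 ]
```

View pics/w3b.png

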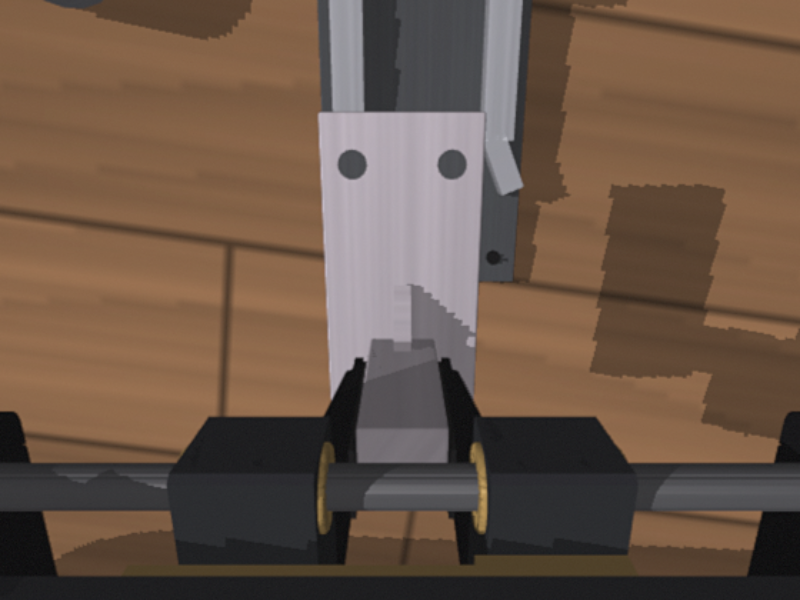

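The held foot hides the left part of the lead-in. Its nose edge runs from (319,113) to (484,112). The rail inner edges are near u≈363 on the left and u≈486 on the right, and the right lead-in bends at about (487,138).

Run:
```python
from h import *
z=load('w3'); s=state()
p=z['p']; a=cv2.resize(p[0:150,210:390,::-1],None,fx=4,fy=4,interpolation=cv2.INTER_CUBIC); cv2.imwrite('pics/c3.png',a)
y=s['tcp_rot'][2]; ex=np.array([np.cos(y),np.sin(y)]); ey=np.array([np.sin(y),-np.cos(y)]); o=s['eef_pos'][:2]
J=np.array([529.1,-181.5]); 
def px(l,h): l=np.array(l,float)*.7; m=ray(z,l[:,0],l[:,1],h)[:,:2]; return np.c_[(m-o)@ex,(m-o)@ey].round(1)
h=s['eef_pos'][2]-26.5
print('nose',px([(319,113),(484,112)],h+10))
print('railL',px([(360,2),(364,110)],26)); print('railR',px([(486,2),(485,110),(487,138)],26),'bend',px([(515,138)],26))
c,t=np.cos(np.radians(8.1)),np.sin(np.radians(8.1))
print('pred J axis at bend',[(((J+k*np.array([c,t])-o)@ex).round(1),((J+k*np.array([c,t])-o)@ey).round(1)) for k in(-60,20)])
```

```text
nose [[ 91.3 -28.2]
 [ 91.6  26.4]]
railL [[146.8 -21.2]
 [ 97.4 -20.3]]
railR [[146.8  40.2]
 [ 97.3  42. ]
 [ 83.6  43.6]] bend [[83.6 58.2]]
pred J axis at bend [(np.float64(83.2), np.float64(12.1)), (np.float64(163.2), np.float64(12.1))]
```

View pics/c3.png

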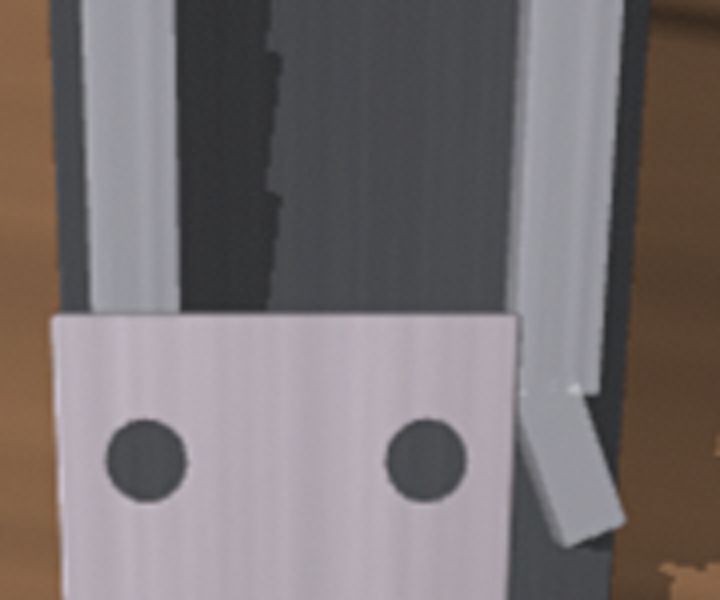

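>>> {"fn": "carry_out", "kwargs": {"moves": [{"dx":-0.014,"dy":0.008,"dz":0,"twist":0},{"dx":-0.024,"dy":0.012,"dz":0.02,"twist":0},{"dx":-0.024,"dy":0.012,"dz":0.05,"twist":0},{"dx":-0.024,"dy":0.012,"dz":0.08,"twist":0},{"dx":-0.024,"dy":0.012,"dz":0.1,"twist":0}]}}

```text
t: 6.85
eef_pos: [363.6, -204.6, 44.9]
tcp_rot: [-3.141, 0.001, 0.142]
ft_force: [0.7, -0.6, -4.4]
opening: 0.249
```

>>> {"fn": "carry_out", "kwargs": {"moves": [{"dx":0,"dy":0,"dz":0.003,"twist":0},{"dx":0,"dy":0,"dz":0.005,"twist":0},{"dx":0,"dy":0,"dz":0.005,"twist":0},{"dx":0,"dy":0,"dz":0.005,"twist":0}]}}

```text
t: 7.25
eef_pos: [364.1, -205.6, 42.4]
tcp_rot: [3.14, -0.001, 0.142]
ft_force: [0.0, -0.0, -2.9]
opening: 0.248
```

Run:
```python
from h import *
shot('wrist','w4')
s=state(); print(s['t'],s['eef_pos'],np.degrees(s['tcp_rot']),s['ft_force'])
p=cv2.imread('pics/w4.png'); cv2.imwrite('pics/w4b.png',cv2.resize(p[:300,150:450],None,fx=2,fy=2))
```

```text
7.3 [ 363.98322503 -205.58824536   42.41565909] [ 1.79927956e+02 -6.33204748e-02  8.12353939e+00] [ 0.29690711 -0.04438118 -3.33663729]
```

View pics/w4b.png

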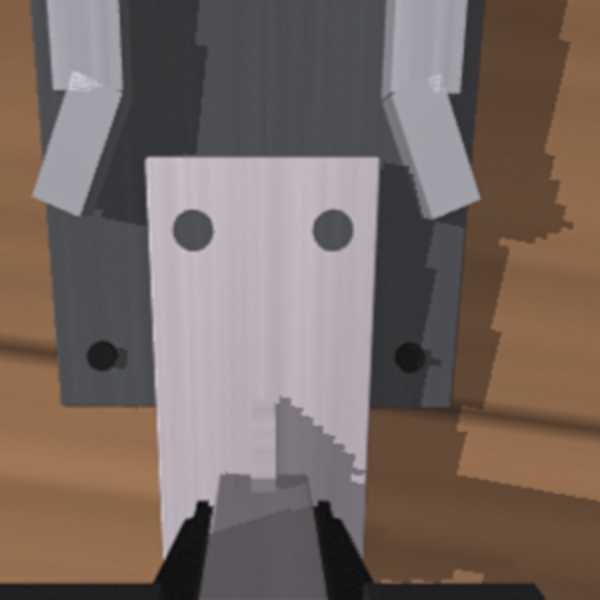

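The wrist view shows the nose between the lead-ins. Its edge runs from u=146 to 379, giving a centre of 262. The rail inner edges are at u≈120 and 387, giving a centre of 254. So the bracket is about 2 mm too far toward tool +y, and the yaw is good. I'll correct that, lower it a little and slide forward.

>>> {"fn": "carry_out", "kwargs": {"moves": [{"dx":0,"dy":-0.002,"dz":0.001,"twist":0},{"dx":0.005,"dy":-0.002,"dz":0.002,"twist":0},{"dx":0.015,"dy":-0.002,"dz":0.002,"twist":0},{"dx":0.025,"dy":-0.002,"dz":0.002,"twist":0},{"dx":0.035,"dy":-0.002,"dz":0.002,"twist":0}]}}

```text
t: 7.8
eef_pos: [399.2, -198.4, 39.7]
tcp_rot: [3.141, -0.0, 0.142]
ft_force: [-0.2, -0.6, -4.3]
opening: 0.251
```

>>> {"fn": "carry_out", "kwargs": {"moves": [{"dx":0.01,"dy":0,"dz":0,"twist":0},{"dx":0.02,"dy":0,"dz":0,"twist":0},{"dx":0.03,"dy":0,"dz":0,"twist":0},{"dx":0.04,"dy":0,"dz":0,"twist":0},{"dx":0.04,"dy":0,"dz":0,"twist":0}]}}

```text
t: 8.3
eef_pos: [438.8, -192.8, 39.6]
tcp_rot: [3.141, -0.001, 0.142]
ft_force: [-0.1, -1.4, -4.2]
opening: 0.249
```

>>> {"fn": "carry_out", "kwargs": {"moves": [{"dx":0,"dy":0,"dz":0.0005,"twist":0},{"dx":0,"dy":0,"dz":0.001,"twist":0},{"dx":0,"dy":0,"dz":0.001,"twist":0}]}}

```text
t: 8.6
eef_pos: [437.2, -192.9, 38.6]
tcp_rot: [-3.141, 0.0, 0.141]
ft_force: [-0.4, 0.1, -3.5]
opening: 0.249
```

Run:
```python
from h import *
shot('wrist','w5'); shot('top','top1')
s=state(); print(s['t'],s['eef_pos'],np.degrees(s['tcp_rot']),s['ft_force'],s['moment'])
p=cv2.imread('pics/w5.png'); cv2.imwrite('pics/w5b.png',cv2.resize(p[:300,150:450],None,fx=2,fy=2))
```

```text
8.7 [ 437.31470506 -192.91566559   38.64409043] [-1.79999225e+02  7.71654919e-03  8.09484990e+00] [ 0.31321127 -0.27855027 -3.43795584] [-0.01604174  0.07639     0.01860666]
```

View pics/w5b.png

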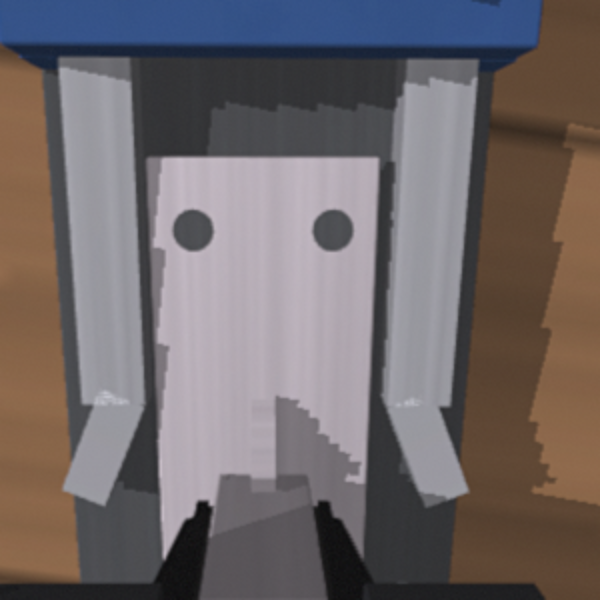

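The bracket is centred: the nose centre is at u=263 and the rail centre at u≈264 along its whole length. Next I'll move under the bridge, then approach the stop in small steps.

>>> {"fn": "carry_out", "kwargs": {"moves": [{"dx":0.008,"dy":0,"dz":0,"twist":0},{"dx":0.016,"dy":0,"dz":0,"twist":0},{"dx":0.024,"dy":0,"dz":0,"twist":0},{"dx":0.032,"dy":0,"dz":0,"twist":0},{"dx":0.036,"dy":0,"dz":0,"twist":0}]}}

```text
t: 9.2
eef_pos: [474.2, -187.6, 38.5]
tcp_rot: [3.141, -0.0, 0.142]
ft_force: [-0.9, 0.1, -2.8]
opening: 0.25
```

>>> {"fn": "carry_out", "kwargs": {"moves": [{"dx":0,"dy":0,"dz":0.0004,"twist":0},{"dx":0,"dy":0,"dz":0.0008,"twist":0},{"dx":0,"dy":0,"dz":0.0008,"twist":0}]}}

```text
t: 9.5
eef_pos: [474.2, -187.9, 38.5]
tcp_rot: [3.14, -0.002, 0.141]
ft_force: [4.7, 1.9, 5.8]
opening: 0.25
```

>>> {"fn": "carry_out", "kwargs": {"moves": [{"dx":0.003,"dy":0,"dz":0,"twist":0},{"dx":0.006,"dy":0,"dz":0,"twist":0},{"dx":0.009,"dy":0,"dz":0,"twist":0},{"dx":0.012,"dy":0,"dz":0,"twist":0},{"dx":0.012,"dy":0,"dz":0,"twist":0}]}}

```text
t: 10.0
eef_pos: [484.0, -186.0, 38.5]
tcp_rot: [-3.141, 0.001, 0.141]
ft_force: [-8.7, 0.4, 11.8]
opening: 0.252
```

```bash
cat >> h.py <<'E'
def pointer(f):
    z=load(f); h=cv2.cvtColor(z['p'],cv2.COLOR_RGB2HSV)
    v,u=np.mgrid[0:420,0:560]; r=(u>308)&(u<352)&(v>180)&(v<212)
    def pos(m,hz):
        P=ray(z,u[m],v[m],hz)[:,:2]-[529.1,-181.5]; a=np.radians(8.1); return (P@[np.cos(a),np.sin(a)]).mean().round(1),m.sum()
    H,S,V=h[...,0],h[...,1],h[...,2]
    print(f,'yellow',pos(r&(H>20)&(H<34)&(S>90)&(V>120),30),'green',pos(r&(H>45)&(H<85)&(S>90),26),'red',pos(r&((H<8)|(H>172))&(S>120),26))
E
python3 - <<'E'
from h import *
shot('top','top2')
for f in('top0','top1','top2'): pointer(f)
s=state(); print(s['t'],s['eef_pos'],s['ft_force'],s['moment'])
E
```

```text
top0 yellow (np.float64(99.7), np.int64(30)) green (np.float64(114.6), np.int64(22)) red (np.float64(131.5), np.int64(22))
top1 yellow (np.float64(99.5), np.int64(26)) green (np.float64(115.1), np.int64(19)) red (np.float64(131.5), np.int64(22))
top2 yellow (np.float64(101.9), np.int64(36)) green (np.float64(115.1), np.int64(19)) red (np.float64(131.3), np.int64(21))
10.05 [ 484.03827955 -185.96123612   38.49229255] [-6.38086592  0.39922574 11.20676992] [-0.02614909  0.86009478 -0.10393915]
```

Pointer travel is about 2.3 mm, so the spring gives about 1.9 N and the rest is floor friction. I'll ease the downward push and keep pushing forward.

>>> {"fn": "carry_out", "kwargs": {"moves": [{"dx":0.001,"dy":0,"dz":-0.0005,"twist":0},{"dx":0.003,"dy":0,"dz":-0.0005,"twist":0},{"dx":0.005,"dy":0,"dz":-0.0005,"twist":0},{"dx":0.007,"dy":0,"dz":-0.0005,"twist":0},{"dx":0.007,"dy":0,"dz":-0.0005,"twist":0}]}}

```text
t: 10.55
eef_pos: [490.2, -185.0, 38.6]
tcp_rot: [-3.14, 0.003, 0.141]
ft_force: [-10.8, -1.8, 8.7]
opening: 0.25
```

Run:
```python
from h import *
shot('top','top3'); pointer('top3')
s=state(); print(s['t'],s['eef_pos'],s['ft_force'],s['moment'],s['tcp_rot'])
```

```text
top3 yellow (np.float64(108.4), np.int64(39)) green (np.float64(115.4), np.int64(17)) red (np.float64(131.5), np.int64(22))
10.6 [ 490.23648618 -184.97807112   38.6264405 ] [-10.21016992  -2.02226052   8.30950624] [-0.50995757  1.36349896 -0.27652118] [-3.14040983e+00  2.70893783e-03  1.41076363e-01]
```

>>> {"fn": "carry_out", "kwargs": {"moves": [{"dx":0.002,"dy":0.0005,"dz":0,"twist":0},{"dx":0.004,"dy":0.0005,"dz":0,"twist":0},{"dx":0.006,"dy":0.0005,"dz":0,"twist":0},{"dx":0.006,"dy":0.0005,"dz":0,"twist":0},{"dx":0.006,"dy":0.0005,"dz":0,"twist":0}]}}

```text
t: 11.1
eef_pos: [495.0, -184.2, 38.6]
tcp_rot: [-3.139, 0.005, 0.141]
ft_force: [-18.1, -1.9, 13.9]
opening: 0.251
```

Run:
```python
from h import *
shot('top','top4'); pointer('top4')
s=state(); print(s['t'],s['eef_pos'],s['ft_force'],s['moment'],s['tcp_rot'])
```

```text
top4 yellow (np.float64(113.0), np.int64(41)) green (np.float64(117.8), np.int64(1)) red (np.float64(131.2), np.int64(20))
11.15 [ 495.02069509 -184.25800235   38.67142345] [-17.15151825  -1.52260395  13.91790435] [-0.44315424  2.25180702 -0.28800032] [-3.13915606  0.00499494  0.14131271]
```

>>> {"fn": "carry_out", "kwargs": {"moves": [{"dx":0.0015,"dy":0,"dz":0,"twist":0},{"dx":0.0015,"dy":0,"dz":0,"twist":0},{"dx":0.0015,"dy":0,"dz":0,"twist":0},{"dx":0.0015,"dy":0,"dz":0,"twist":0},{"dx":0.0015,"dy":0,"dz":0,"twist":0}]}}

```text
t: 11.65
eef_pos: [496.0, -184.0, 38.7]
tcp_rot: [-3.139, 0.006, 0.141]
ft_force: [-20.5, -2.1, 14.8]
opening: 0.25
```

>>> {"fn": "carry_out", "kwargs": {"moves": [{"dx":0,"dy":0,"dz":0,"twist":0},{"dx":0,"dy":0,"dz":0,"twist":0},{"dx":0,"dy":0,"dz":0,"twist":0},{"dx":0,"dy":0,"dz":0,"twist":0},{"dx":0,"dy":0,"dz":0,"twist":0}]}}

```text
t: 12.15
eef_pos: [496.0, -184.0, 38.7]
tcp_rot: [-3.139, 0.006, 0.141]
ft_force: [-19.8, -1.9, 15.1]
opening: 0.254
```

Run:
```python
from h import *
shot('top','top5'); pointer('top5'); shot('wrist','w6')
s=state(); print(s['t'],s['eef_pos'],s['ft_force'],s['moment'],s['tcp_rot'])
a=cv2.imread('pics/top5.png')[170:290,300:375]; b=cv2.imread('pics/w6.png')[:300,150:450]
cv2.imwrite('pics/f.png',np.hstack([cv2.resize(b,(560,560)),cv2.resize(a,(240,560)[::1])]))
# foot-top plane (wrist depth) tilt: visible foot strip between bridge and post
W,z=cloud('w6'); y=s['tcp_rot'][2]; R=np.array([[np.cos(y),np.sin(y)],[np.sin(y),-np.cos(y)]])
L=(W[...,:2]-s['eef_pos'][:2])@R.T; Z=W[...,2]
m=(L[...,0]>16)&(L[...,0]<50)&(abs(L[...,1])<24)&(Z>14)&(Z<30)
c=np.linalg.lstsq(np.c_[L[m],np.ones(m.sum())],Z[m],rcond=None)[0]; print('foot top plane',m.sum(),c)
```

```text
top5 yellow (np.float64(113.9), np.int64(45)) green (np.float64(nan), np.int64(0)) red (np.float64(131.3), np.int64(21))
12.25 [ 496.01272761 -183.96533313   38.63612796] [-19.02148349  -2.57785402  14.87530364] [-0.65368022  2.77569077 -0.25888611] [-3.13871507  0.0059292   0.1413853 ]
foot top plane 5397 [-3.82565554e-03 -2.49506977e-03  2.25064533e+01]h.py:21: RuntimeWarning: Mean of empty slice.
  P=ray(z,u[m],v[m],hz)[:,:2]-[529.1,-181.5]; a=np.radians(8.1); return (P@[np.cos(a),np.sin(a)]).mean().round(1),m.sum()
  ret = ret.dtype.type(ret / rcount)
```

View pics/f.png

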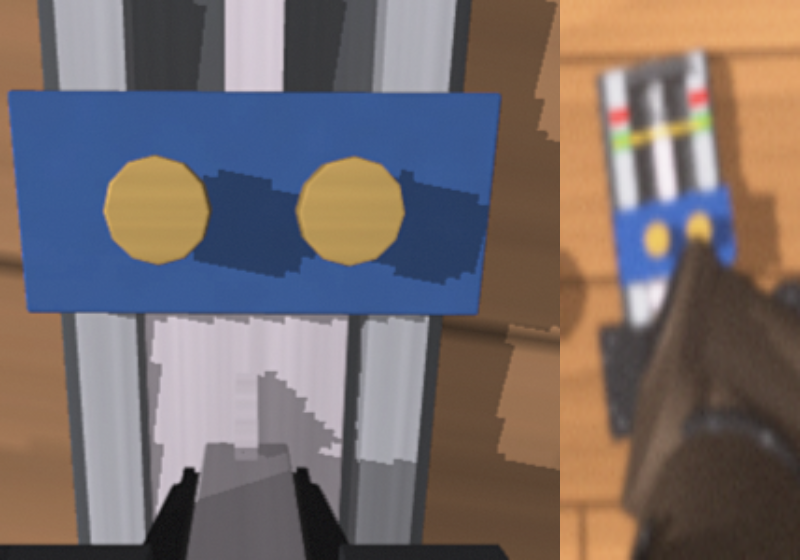

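The pointer sits over the green band, at about 14.3 mm of travel (about 11.5 N). The foot is level (tilt 0.004 rad, top at 22.5 mm), between the rails and steady. I'm handing it in.

```bash
python3 -c "
from cell import *
print(job_done()); s=state(); print(s['t'],s['eef_pos'],s['ft_force'],s['opening'])"
```

```text
the job is handed in; nothing more can be done
None
the job is handed in; nothing more can be done
```

The job is handed in with the gripper still holding the bracket by its post. The foot is in the channel, the nose is under the blue bridge, and it is pushing the stop with the yellow pointer over the green band. `job_done()` gave no verdict, so these are my own last checks, at about 12.2 s of the 45 s:

- **Stop:** the top camera put the pointer about 14.3 mm from rest, so about 11.5 N by the spring rate. It was well short of the red at each of the pointer checks.
- **Bracket:** the foot's top surface was level within about 0.005 rad. It read 22.5 mm above the bench, against 22 mm if it rests on the channel floor. It sat clear of both rails in the last picture and was centred to about 0.3 mm before it went under the bridge.
- **Hold:** the grip opening was steady at about 24 mm, and the arm did not move in the 0.5 s hold before the check.
- **Bystanders:** I saw no contact with the other parts, but did not re-measure their positions at the end.

**Disagreement:** the wrist read about 19–20 N along the push, more than the 11.5 N from the spring. I put the rest down to floor friction, as I was also pressing down with roughly 18 N. The stop force is therefore worked out from the pointer position, not measured directly.

My first set of moves was refused because each row needs all four keys; nothing moved, and I sent them again in full.

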